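# Tip the drilled test plate out of its nest and put it on the balance

## Robot

A 6-joint arm with a two-finger parallel gripper is mounted at the origin on the work surface. World frame = base frame: x ahead of the robot, y to its left, z up, the work surface at z = 0. Lengths are in m, angles in degrees, forces in N, time in s.
With the tool pointing down it reaches from about 0.3 to 0.825 m from the base axis. Payload 5.4 kg.
Tool frame: the origin (TCP) lies at the very end of the fingers, on their centre line; the grasp point (between the pads) lies 19 mm behind it (env.tcp_to_grasp is the distance from the TCP to the grasp point, in m); z points along the fingers, y is the direction in which the jaws open and shut (so a half turn about z gives the same grasp; the last joint's range is limited). The gripper opens to 92 mm and grips with 3 to 60 N. Pads are 20 mm wide; open, the fingers measure 128 mm over their backs; the gripper's body (75 mm by 189 mm) begins 69 mm behind the grasp point.
Start: joints at [61.415, 9.076, 91.501, -0, 79.423, -12.038], TCP at [0.164, 0.551, 0.215] pointing down, gripper open.
Joint ranges: [-166.64, 166.64], [-54.1, 131.32], [10.49, 154.53], [-73.88, 253.88], [9.74, 151.15], [-171.62, 171.62]. Speed limits (degrees/s): [147.25, 147.25, 180, 180, 180, 180].

## Interface

Orientations are given as [roll, pitch, yaw] about the fixed x, y, z axes, in that order (R = Rz(yaw) Ry(pitch) Rx(roll)).
In Python, from station import sensors, optics, ticket, nets, env gives the robot as it stands. The module is installed in compiled form; this text tells all that it offers.
- The arm moves only by the shell command python3 -m creep 'ROWS' [FORCE]. ROWS is JSON, a list of rows, each a list of 7 numbers: the shift along the world's x, y, z in mm, then the turn, a rotation vector about the world's x, y, z in rad, then the finger opening in mm, from 0 to 91.9. In form: [[dx, dy, dz, rx, ry, rz, claw], ...]. A call has 1 to 20 rows; each row is the pose to reach, as a shift and turn from the pose measured when the call began; what a row does not reach only later rows make up. A row lasts 1/12 s, in which the tool goes at most 41.7 mm and 7.16 degrees, less where a joint would pass 70% of its speed; a pose out of reach is approached as far as the arm can. A call with a gripper value outside its range is refused whole. The fingers move at their own pace and stop on an object; FORCE is the grip in N (left out, the last holds). Time passes only in rows, so rows that repeat a pose let the fingers close. It gives the time, the measured TCP pose, the force and the opening at its end, in the units of the state.
- sensors.state(): the state, without advancing time (a new reading comes with each control period).
- optics.snapshot(name): name is "scene" or "top" or "wrist"; returns the picture (384x512x3 uint8, red, green, blue); there is no depth.
- optics.get_calibration(name): a dict with "mtx" (3x3 intrinsics, pixels), "position" and "attitude" of the camera in the world. Camera axes: x right, y down, z forward; pixel columns grow to the right and rows downward; lengths in m; the calibration is good to about 2 mm. A picture is of the moment at which its call begins: read the wrist's pose just before it. get_calibration takes no time and is no camera call; for the wrist camera it gives the pose at the moment of the call.
- ticket.job_done(): hands the job in, once; it reports no verdict.
Trained networks look in the newest picture that a camera, given by its name, has taken for a name from the list of things; names that differ only in an ending like _2 or _b are one class to them, and where a whole thing is asked for, a point or a joint stands for the part that bears it (a point fixed in the world has none). Each returns a list of dicts, best first, with "p" (0 to 1); they miss things now and then, are a little off and sometimes report something else, mostly with a low value. They report only what shows in the picture. A call takes as long as a camera call.
- nets.cut_out(camera, thing): "region" (384x512 bool, what is visible of it) and "xy" ([column, row] as shares, 0 to 1, of the picture: columns of its width, rows of its height, amid what is visible of it).
- nets.tip_of(camera, thing): "xy" ([column, row] as shares, 0 to 1, of the picture: columns of its width, rows of its height: a listed point, or the origin of a listed thing).
The state is a dict: "time_s": time; "joint_pos": joint angles; "qvel": joint speeds; "joint_efforts": joint torques, N m; "position": TCP position; "ee_rot": TCP orientation; "wrist_force": force on the tool from outside, world axes, zero at the start; "torque": the same for the moment, N m; "width": opening from 0.0 (shut) to 1.0 (fully open).
Only numpy, scipy, OpenCV 4.12 (cv2) and the standard library are available. Lean on these libraries where they do the work, as an engineer would, in place of code of your own. Each camera call takes 0.05 s, during which the arm holds its last target.

## Task

Press down the free end of the flat plate that has the hole in it, the end beside the thumb notch of its black nest, so that it tips over and is left standing with its other end up. Then take it by the raised end and lay it flat in the middle of the balance pan. Leave the plain plate lying in its nest.

Things in the scene. Friction and masses are not known exactly. Their poses are not given: they have to be found in the camera images.
- drilled_center (a point): Centre (half its thickness) of the loose aluminium plate with a 22 mm hole in its middle: 100 mm long (x), 50 wide (y), 4 thick (z, up). It lies level in its nest, +x end at the thumb notch. Pressed down lightly about 40 mm past its centre in +x until it lies on the nest's ramp (a few mm of drift to +x helps), then let go, it slides to the end wall and stays, tilted 35 degrees, -x end up.
- nest_drilled: Its nest: fixed slippery black block, 134 x 80 x 44 mm high, long along x, origin on the table below the plate's centre. Screw heads mark the -x end, a 40 mm wide thumb notch the +x end. Pocket 53 mm wide, x -51.5 to +53 mm; level seat 40.5 mm above the table up to x +2 mm, then a 35 degree ramp down to the +x wall. Tipped plate's -x end: about 20 mm above the block. Two like nests stand beside it.
- pan (a point): Centre of the top of the balance's round steel weighing pan, fixed, 160 mm across and flat, 72 mm above the table; the balance is a low white instrument with a display on the side towards the robot.
- plain_center (a point): Centre of the plain aluminium plate without a hole, of the same size, lying in a nest of its own; it is to be left there.

How it is judged:
By the outcome, as a careful person would: the job done as asked, in the order asked, and still so for the second after the job is handed in, with the robot touching nothing.
It also fails if it takes over 58 s, if anything falls off the work surface, if the arm or the gripper's body presses on something with over 40 N, if the wrist force passes 120 N, or if a joint passes its speed limit or range.

## Working session

There is one attempt and no reset: what is moved stays moved. The work goes in short steps, Python scripts to look and compute and a shell command to move; the robot and the scene stay as the last step left them, time stands still between calls to the robot, and variables do not carry over. Pictures are saved under pics/ and viewed, and the job is handed in when it is done.

```bash
mkdir -p pics
cat > h.py <<'E'
import numpy as np, cv2
from station import sensors, optics, ticket, nets, env
def snap(n,f):
    im=optics.snapshot(n); cv2.imwrite('pics/'+f,im[:,:,::-1]); return im
def ray(n,xy,z):
    c=optics.get_calibration(n); K=np.array(c['mtx']); p=np.array(c['position'])
    R=att(c['attitude'])
    d=R@np.linalg.inv(K)@np.array([xy[0]*512,xy[1]*384,1]); return p+d*(z-p[2])/d[2]
def att(a):
    a=np.array(a,float)
    if a.shape==(3,3): return a
    from scipy.spatial.transform import Rotation as Ro
    return Ro.from_euler('xyz',a,degrees=True).as_matrix()
E
python3 - <<'E'
from h import *
for n in ['scene','top','wrist']:
    snap(n,n+'1.png'); c=optics.get_calibration(n); print(n,c)
    for t in ['drilled_center','nest_drilled','pan','plain_center']:
        z={'drilled_center':.0425,'nest_drilled':0,'pan':.072,'plain_center':.0425}[t]
        for r in nets.tip_of(n,t)[:3]: print(t,round(r['p'],2),np.round(r['xy'],3),np.round(ray(n,r['xy'],z),4))
s=sensors.state();print(s)
E
```

```text
scene {'mtx': array([[493.37865778,   0.        , 249.97767836],
       [  0.        , 493.37865778, 195.34817975],
       [  0.        ,   0.        ,   1.        ]]), 'position': array([1.19940305, 0.40307768, 0.67528705]), 'attitude': array([-1.27556284e+02,  9.30973039e-02,  1.24906924e+02])}
drilled_center 0.61 [0.511 0.521] [ 0.5242 -0.0402  0.0425]
nest_drilled 0.71 [0.516 0.565] [ 0.5243 -0.0323  0.    ]
pan 0.8 [0.781 0.629] [0.5149 0.2512 0.072 ]
plain_center 0.96 [0.303 0.398] [ 0.5174 -0.3479  0.0425]
top {'mtx': array([[461.20173953,   0.        , 260.85922195],
       [  0.        , 461.20173953, 200.83447996],
       [  0.        ,   0.        ,   1.        ]]), 'position': array([ 0.32011449, -0.05128672,  1.15014531]), 'attitude': array([-169.52108389,    0.67779237,  -88.43706325])}
drilled_center 0.61 [0.513 0.527] [ 0.5211 -0.0372  0.0425]
nest_drilled 0.75 [0.52  0.547] [ 0.5095 -0.0465  0.    ]
pan 0.7 [0.28  0.522] [0.5134 0.2475 0.072 ]
plain_center 0.65 [0.767 0.541] [ 0.5154 -0.3528  0.0425]
wrist {'mtx': array([[319.20104256,   0.        , 253.65588216],
  
[... 189 characters left out ...]
+02, 1.39338052e-02, 7.34943132e+01])}
{'time_s': 0.75, 'joint_pos': array([ 6.14163707e+01,  9.07463867e+00,  9.15015844e+01, -1.08496943e-03,
        7.94244457e+01, -1.20377383e+01]), 'qvel': array([ 0.0622169 , -0.03411138,  0.10160972, -0.09529167,  0.08580504,
        0.01023623]), 'joint_efforts': array([ 2.35373091e-04, -3.85508072e+01, -3.22331071e+01,  7.01025012e-02,
        3.05173115e-02, -5.63218191e-05]), 'position': array([0.16376386, 0.55116156, 0.21460912]), 'ee_rot': array([-1.79999124e+02,  9.03619014e-04,  1.63454308e+02]), 'wrist_force': array([ 0.21005316, -0.15029372,  0.28462114]), 'torque': array([-0.03818014,  0.01148767,  0.03752668]), 'width': 0.9981878187111841}
```

View pics/scene1.png

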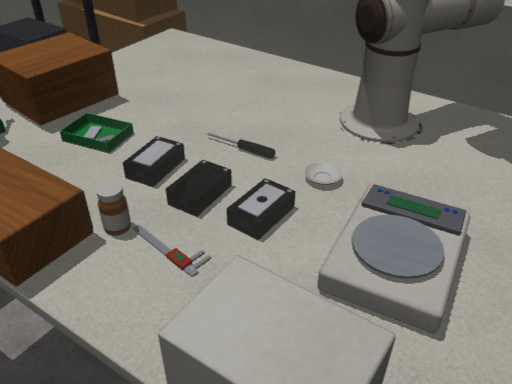

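View pics/top1.png

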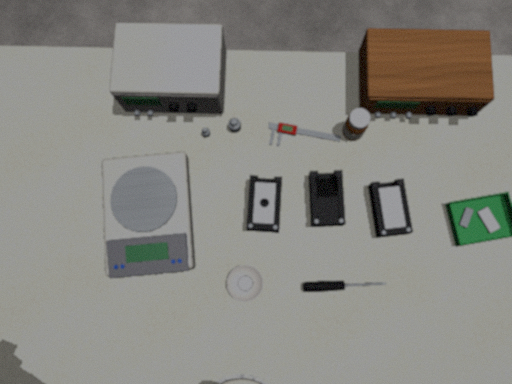

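The scene shows three nests in a row. The drilled plate is in the one nearest the balance, at scene (262,200) and top (264,203), with its screw heads towards the robot. The plain plate is at the far end, at top (392,208), and the balance is at top (145,200). Next I'll get the yaw.

Run:
```python
from h import *
im=snap('top','t2.png'); cv2.imwrite('pics/t2z.png',cv2.resize(im[160:245,225:350,::-1],None,fx=6,fy=6,interpolation=cv2.INTER_CUBIC))
for n in ['top','scene']:
  if n=='scene': snap(n,'s2.png')
  for t,z in [('drilled_center',.0445),('nest_drilled',.044)]:
    for r in nets.cut_out(n,t)[:1]:
        v,u=np.nonzero(r['region']); P=np.array([ray(n,[(a+.5)/512,(b+.5)/384],z)[:2] for a,b in zip(u,v)]).astype(np.float32)
        rc=cv2.minAreaRect(P*1000); C=np.cov(P.T); w,V=np.linalg.eigh(C); print(n,t,r['p'],len(u),rc,P.mean(0),np.degrees(np.arctan2(V[1,1],V[0,1])))
```

```text
top drilled_center 0.56 766 ((519.8204956054688, -40.69328689575195), (49.71857833862305, 100.68792724609375), 88.40560913085938) [ 0.5193322 -0.0406718] 178.51126265963413
top nest_drilled 0.82 882 ((518.3841552734375, -40.58610916137695), (79.87061309814453, 138.56494140625), 88.07649230957031) [ 0.50945866 -0.04064437] 176.50531575271796
scene drilled_center 0.69 743 ((525.8766479492188, -38.726287841796875), (53.494781494140625, 103.41752624511719), 87.0090560913086) [ 0.52753234 -0.03821117] 178.17805694521942
```

```bash
python3 -m creep '[[30,-41,0,0,0,-0.12,91],[60,-80,0,0,0,-0.24,80],[80,-120,0,0,0,-0.36,60],[100,-160,0,0,0,-0.48,40],[120,-200,10,0,0,-0.6,20],[140,-240,20,0,0,-0.72,0],[160,-280,30,0,0,-0.84,0],[180,-320,30,0,0,-0.96,0],[195,-360,30,0,0,-1.08,0],[210,-400,30,0,0,-1.2,0],[220,-440,30,0,0,-1.28,0],[230,-480,30,0,0,-1.28,0],[240,-520,30,0,0,-1.28,0],[250,-550,30,0,0,-1.28,0],[260,-580,30,0,0,-1.28,0],[266,-590,30,0,0,-1.28,0],[266,-590,30,0,0,-1.28,0]]' 20
```

```text
time_s: 2.47
position: [0.4309, -0.0433, 0.2448]
ee_rot: [180.0, 0.1, 89.8]
wrist_force: [-0.1, 0.9, 0.3]
width: 0.006
```

```bash
python3 -m creep '[[0,0,0,0,0,0,30],[0,0,0,0,0,0,30],[0,0,0,0,0,0,30],[0,0,0,0,0,0,30]]'
python3 - <<'E'
from h import *
s=sensors.state();print(s['position'],s['ee_rot'],s['width'],s['joint_pos'])
im=snap('wrist','w2.png')
for t,z in [('drilled_center',.0445),('nest_drilled',.044)]:
    for r in nets.tip_of('wrist',t)[:2]: print(t,round(r['p'],2),np.round(r['xy'],3),np.round(ray('wrist',r['xy'],.0425 if 'c' in t else 0),4))
    for r in nets.cut_out('wrist',t)[:1]:
        v,u=np.nonzero(r['region']); P=np.array([ray('wrist',[(a+.5)/512,(b+.5)/384],z)[:2] for a,b in zip(u,v)]).astype(np.float32)
        rc=cv2.minAreaRect(P*1000); print(t,r['p'],len(u),rc,u.min(),u.max(),v.min(),v.max())
E
```

```text
time_s: 2.8
position: [0.4307, -0.0422, 0.2448]
ee_rot: [180.0, 0.1, 89.9]
wrist_force: [0.0, -0.6, -0.2]
width: 0.272
[ 0.43068431 -0.04217015  0.24480427] [1.79951737e+02 9.68007178e-02 8.98899782e+01] 0.2719173754421126 [-2.16215653e+01 -1.42819101e+01  1.10638382e+02 -7.28195539e-02
  8.35631371e+01 -2.15034713e+01]
drilled_center 0.68 [0.649 0.431] [ 0.5242 -0.0403  0.0425]Traceback (most recent call last):
  File "<stdin>", line 7, in <module>
  File "h.py", line 6, in ray
    c=optics.get_calibration(n); K=np.array(c['mtx']); p=np.array(c['position'])
ValueError: time passes only in moves, steps and waits
```

View pics/t2z.png

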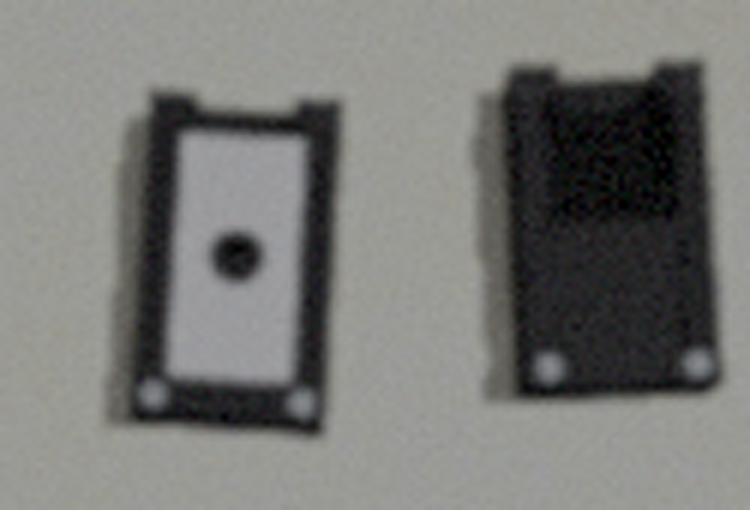

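View pics/w2.png

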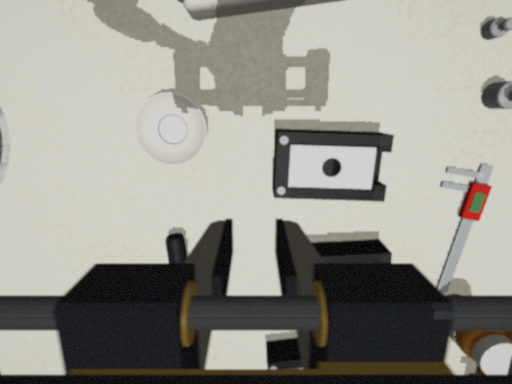

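The wrist view shows the drilled plate with its hole at (332,167), screws on the left and the notch on the right (+x). The calipers sit beyond the notch at about (455,180).

```bash
cat >> h.py <<'E'
def pts(c,uv,z):
    K=np.array(c['mtx']); p=np.array(c['position']); uv=np.atleast_2d(uv)
    d=(att(c['attitude'])@np.linalg.inv(K)@np.c_[uv,np.ones(len(uv))].T).T
    return p+d*((z-p[2])/d[:,2])[:,None]
E
python3 - <<'E'
from h import *
c=optics.get_calibration('wrist'); im=snap('wrist','w3.png')
cv2.imwrite('pics/w3z.png',cv2.resize(im[110:220,260:410,::-1],None,fx=5,fy=5,interpolation=cv2.INTER_CUBIC))
for t,z in [('drilled_center',.0445),('nest_drilled',.044)]:
    for r in nets.cut_out('wrist',t)[:1]:
        v,u=np.nonzero(r['region']); P=pts(c,np.c_[u,v]+.5,z)[:,:2].astype(np.float32)
        print(t,r['p'],len(u),cv2.minAreaRect(P*1000))
g=cv2.cvtColor(im,cv2.COLOR_RGB2GRAY)[110:220,260:410]
m=(g>150).astype(np.uint8)
n,l,st,ce=cv2.connectedComponentsWithStats(m)
for i in range(1,n):
    if 800<st[i,4]<6000:
        v,u=np.nonzero(l==i); P=pts(c,np.c_[u+260,v+110]+.5,.0445)[:,:2].astype(np.float32)
        print('thr',st[i],cv2.minAreaRect(P*1000))
E
```

```text
drilled_center 0.64 3249 ((522.7642211914062, -41.72554016113281), (50.65362548828125, 100.58787536621094), 88.12448120117188)
nest_drilled 0.95 4155 ((522.6196899414062, -40.35680389404297), (82.8496322631836, 137.4229278564453), 88.09103393554688)
thr [  28   35   88   44 3303] ((523.184814453125, -42.30119705200195), (50.80149459838867, 100.48948669433594), 88.02803802490234)
```

View pics/w3z.png

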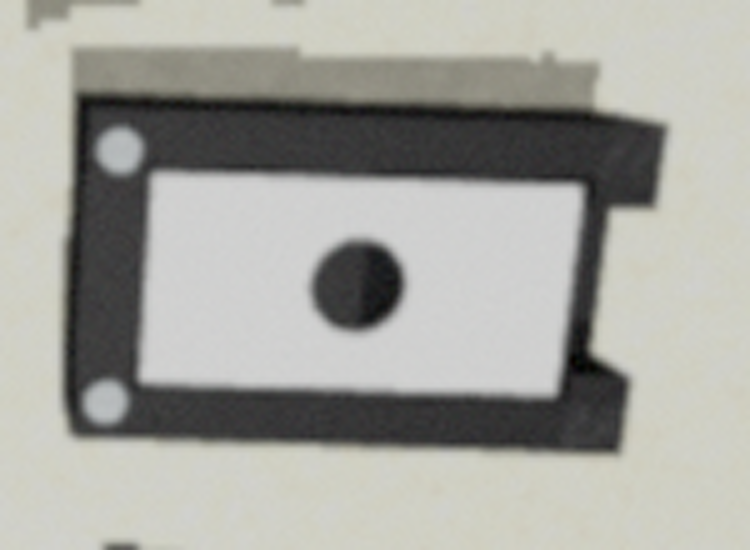

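```bash
python3 -m creep '[[30,0,0,0,0,-0.033,30],[60,0,-30,0,0,-0.033,30],[90,0,-60,0,0,-0.033,30],[120,-1,-90,0,0,-0.033,30],[150,-1,-120,0,0,-0.033,30],[153,-1,-150,0,0,-0.033,30],[153,-1,-175,0,0,-0.033,30],[153,-1,-185,0,0,-0.033,30],[153,-1,-185,0,0,-0.033,30],[153,-1,-185,0,0,-0.033,30]]'
python3 - <<'E'
from h import *
s=sensors.state();print(s['position'],s['ee_rot'],s['width'],s['joint_pos'])
im=snap('wrist','w4.png'); im=snap('scene','s4.png'); cv2.imwrite('pics/s4z.png',cv2.resize(im[140:260,190:340,::-1],None,fx=5,fy=5,interpolation=cv2.INTER_CUBIC))
E
```

```text
time_s: 3.93
position: [0.584, -0.0439, 0.0605]
ee_rot: [179.9, 0.1, 87.9]
wrist_force: [0.7, -0.4, 0.2]
width: 0.326
[ 0.58402041 -0.04393104  0.0604867 ] [1.79931899e+02 1.11896997e-01 8.79359536e+01] 0.3257011666093524 [-16.06331014  19.99003664  96.97382986  -0.10341788  62.94302438
 -13.95236273]
```

View pics/w4.png

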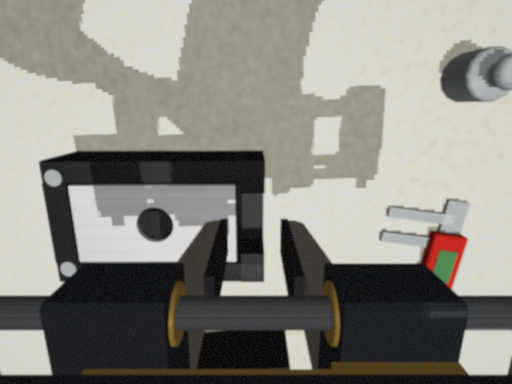

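View pics/s4z.png

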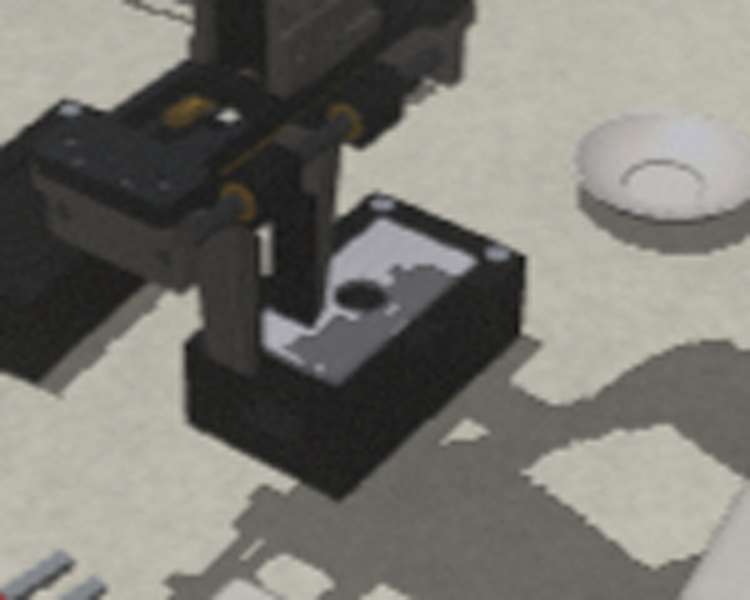

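The inner finger hangs over the plate's free end and the outer one is clear of the block. Next I press down slowly, drifting slightly in +x.

```bash
python3 -m creep '[[0,1,-8,0,0,0,30],[0,1,-12,0,0,0,30],[0,1,-15,0,0,0,30],[0,1,-17,0,0,0,30],[0,1,-19,0,0,0,30],[1,1,-21,0,0,0,30],[1,1,-23,0,0,0,30],[2,1,-25,0,0,0,30],[2,1,-27,0,0,0,30],[2,1,-29,0,0,0,30],[2,1,-29,0,0,0,30]]'
python3 - <<'E'
from h import *
s=sensors.state();print(s['position'],s['wrist_force'])
im=snap('scene','s5.png'); cv2.imwrite('pics/s5z.png',cv2.resize(im[140:260,190:340,::-1],None,fx=5,fy=5,interpolation=cv2.INTER_CUBIC))
E
```

```text
time_s: 4.95
position: [0.587, -0.0433, 0.0327]
ee_rot: [179.8, 0.2, 87.9]
wrist_force: [-0.4, 0.7, 0.8]
width: 0.327
[ 0.58704276 -0.04329899  0.03271994] [-0.36320882  0.74926467  0.80654556]
```

View pics/s5z.png

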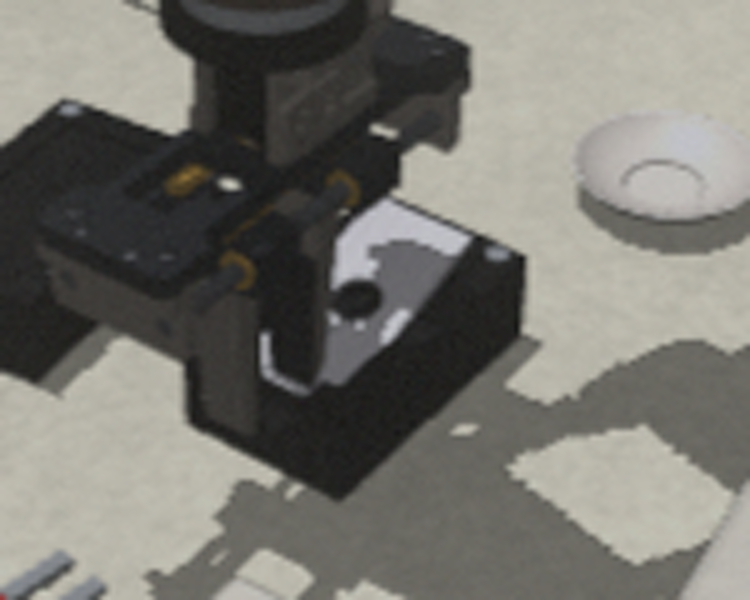

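The plate is tipping: its -x end is rising and the force is low.

```bash
python3 -m creep '[[1,0,-2,0,0,0,30],[1,0,-3,0,0,0,30],[2,0,-4,0,0,0,30],[2,0,-5,0,0,0,30],[2,0,-6,0,0,0,30],[3,0,-7,0,0,0,30],[3,0,-7,0,0,0,30]]'
python3 - <<'E'
from h import *
s=sensors.state();print(s['position'],s['wrist_force'])
im=snap('scene','s6.png'); cv2.imwrite('pics/s6z.png',cv2.resize(im[140:260,190:340,::-1],None,fx=5,fy=5,interpolation=cv2.INTER_CUBIC))
E
```

```text
time_s: 5.58
position: [0.5902, -0.0433, 0.0257]
ee_rot: [179.8, 0.2, 87.9]
wrist_force: [-1.0, 0.3, 0.3]
width: 0.326
[ 0.59015264 -0.04328993  0.02574214] [-1.01766219  0.27899684  0.27028902]
```

View pics/s6z.png

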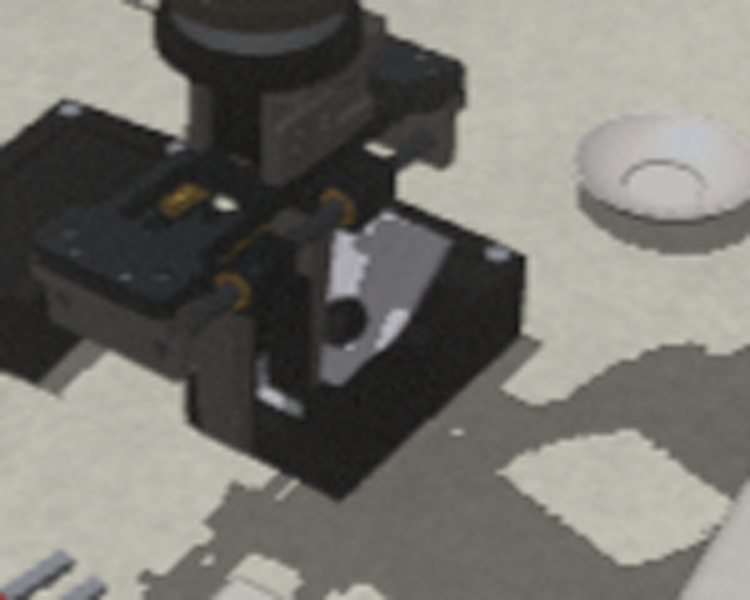

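```bash
python3 -m creep '[[0,0,-1,0,0,0,30],[0,0,-2,0,0,0,30],[0,0,-2,0,0,0,30]]';python3 -m creep '[[0,0,-1,0,0,0,30],[0,0,-2,0,0,0,30],[0,0,-2,0,0,0,30]]'
python3 - <<'E'
from h import *
s=sensors.state();print(s['position'],s['wrist_force'])
im=snap('scene','s7.png'); cv2.imwrite('pics/s7z.png',cv2.resize(im[140:260,190:340,::-1],None,fx=5,fy=5,interpolation=cv2.INTER_CUBIC))
E
```

```text
time_s: 5.88
position: [0.59, -0.0433, 0.0236]
ee_rot: [179.8, 0.1, 87.9]
wrist_force: [0.5, -0.3, -0.4]
width: 0.327
time_s: 6.13
position: [0.5897, -0.0432, 0.0213]
ee_rot: [179.8, 0.1, 87.9]
wrist_force: [-0.3, -0.2, -0.6]
width: 0.324
[ 0.58974964 -0.04318549  0.02131656] [-0.27099593 -0.1795305  -0.64073985]
```

View pics/s7z.png

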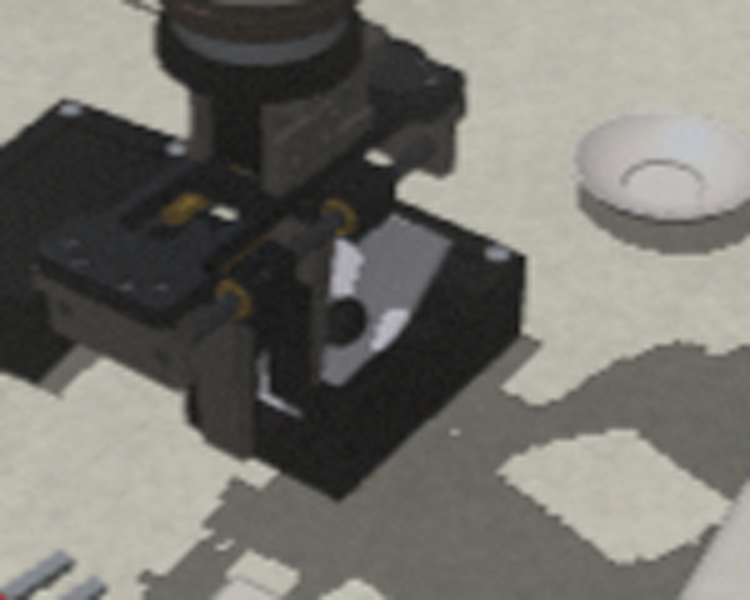

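The plate looks the same as in the last picture although the finger went lower, so it has already come to rest tilted. I'll lift clear and look.

```bash
python3 -m creep '[[0,0,4,0,0,0,30],[0,0,12,0,0,0,30],[0,0,40,0,0,0,30],[0,0,80,0,0,0,40],[-40,0,120,0,0,0.1,60],[-80,0,150,0,0,0.2,91],[-110,0,170,0,0,0.3,91],[-110,0,170,0,0,0.4,91]]'
python3 - <<'E'
from h import *
s=sensors.state();print(s['position'],s['wrist_force'])
im=snap('scene','s8.png'); cv2.imwrite('pics/s8z.png',cv2.resize(im[140:260,190:340,::-1],None,fx=5,fy=5,interpolation=cv2.INTER_CUBIC))
c=optics.get_calibration('wrist');im=snap('wrist','w8.png')
E
```

```text
time_s: 6.85
position: [0.4787, -0.0433, 0.1956]
ee_rot: [179.6, 0.3, 111.1]
wrist_force: [0.0, -0.4, 0.1]
width: 0.671
[ 0.47873005 -0.04333406  0.19559858] [ 0.03005163 -0.44790875  0.0619097 ]
```

View pics/s8z.png

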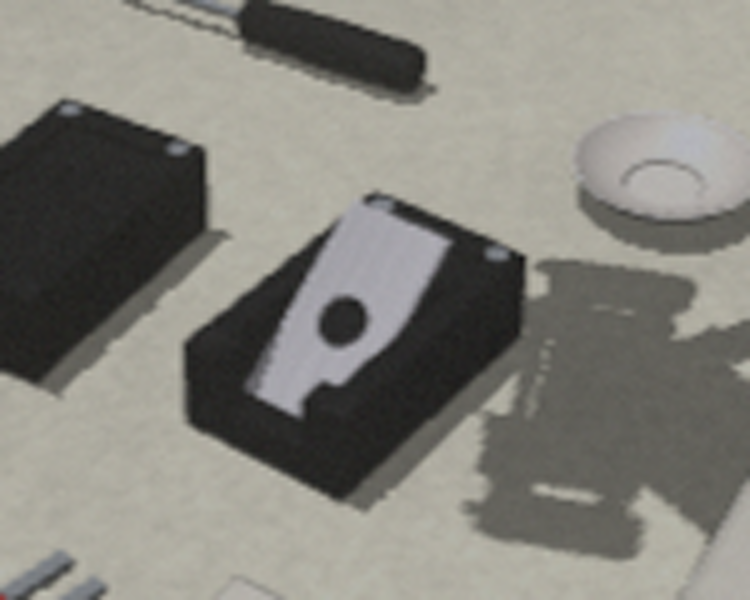

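View pics/w8.png

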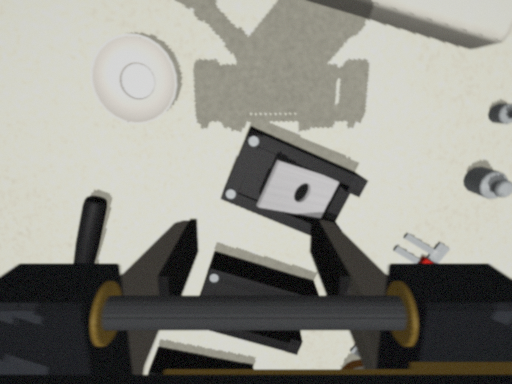

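The plate stands tilted with its -x end up; in the scene crop the raised end runs from (365,200) to (452,240). I'll check the nominal geometry by projecting the predicted plate corners into the pictures.

```bash
cat > pr.py <<'E'
from h import *
def proj(c,P):
    R=att(c['attitude']); q=(np.array(P)-np.array(c['position']))@R; K=np.array(c['mtx']); q=q@K.T; return q[:,:2]/q[:,2:]
E
python3 - <<'E'
from pr import *
a=np.radians(-1.95); O=np.array([.5222,-.041,0]); ex=np.array([np.cos(a),np.sin(a),0]); ey=np.array([-np.sin(a),np.cos(a),0]); ez=np.array([0,0,1])
W=lambda x,y,z:O+ (x*ex+y*ey+z*ez)/1000
P=[W(-28.9,-25,67.1),W(-28.9,25,67.1),W(53,25,9.7),W(53,-25,9.7)]
B=[W(-67,-40,44),W(-67,40,44),W(67,40,44),W(67,-40,44)]
for n,(x0,y0) in {'scene':(190,140),'wrist':(215,115)}.items():
    c=optics.get_calibration(n); im=snap(n,n+'9.png')[:,:,::-1]
    im=cv2.resize(im[y0:y0+120,x0:x0+160],None,fx=5,fy=5,interpolation=cv2.INTER_CUBIC)
    for Q,col in ((P,(0,0,255)),(B,(0,255,0))):
        cv2.polylines(im,[np.int32((proj(c,Q)+.5-[x0,y0])*5)],True,col,1)
    cv2.imwrite('pics/%s9z.png'%n,im)
E
```

```text
(no output)
```

View pics/scene9z.png

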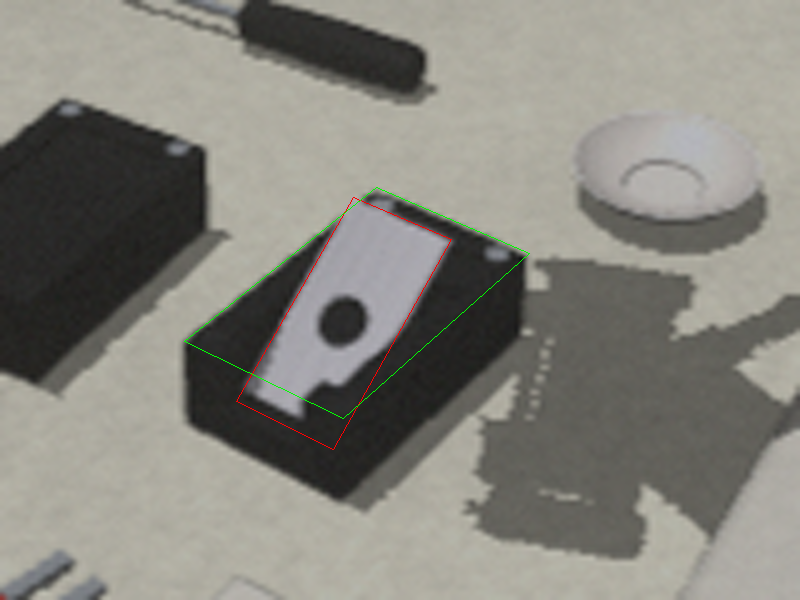

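View pics/wrist9z.png

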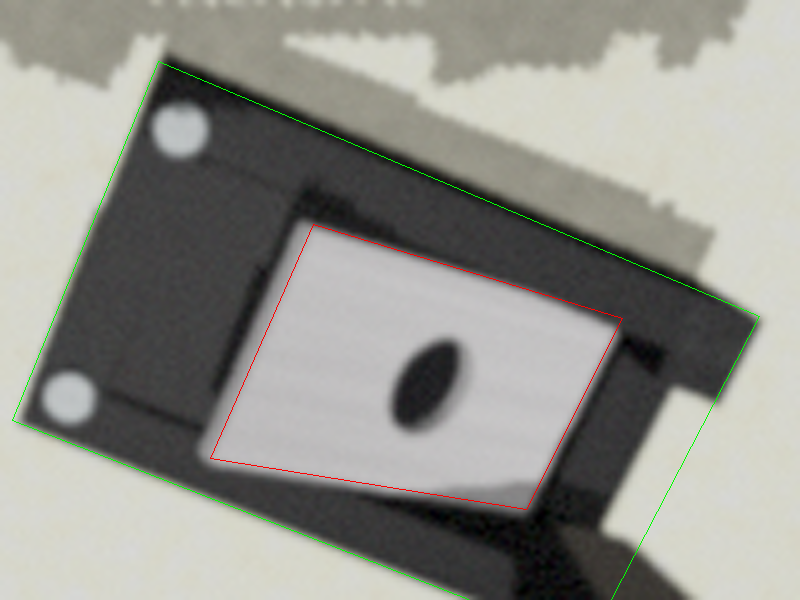

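The overlay fits within about 1 mm, so the nominal geometry holds. Now I yaw the tool to 178° so the jaws lie across the plate's width.

```bash
python3 -m creep '[[5,0,2,0,0,0.12,91.9],[10,0,4,0,0,0.24,91.9],[15,0,4,0,0,0.36,91.9],[20,1,4,0,0,0.48,91.9],[30,1,4,0,0,0.6,91.9],[40,1,4,0,0,0.72,91.9],[50,1,4,0,0,0.84,91.9],[60,1,4,0,0,0.96,91.9],[70,1,4,0,0,1.08,91.9],[80,1,4,0,0,1.168,91.9],[80,1,4,0,0,1.168,91.9],[80,1,4,0,0,1.168,91.9]]' 30; python3 -m creep '[[0,0,0,0.004,0.12,0,91.9],[0,0,0,0.008,0.24,0,91.9],[0,0,0,0.012,0.36,0,91.9],[0,0,0,0.016,0.48,0,91.9],[0,0,0,0.021,0.61,0,91.9],[0,0,0,0.021,0.61,0,91.9],[0,0,0,0.021,0.61,0,91.9]]';  python3 - <<'E'
from h import *
from scipy.spatial.transform import Rotation as Ro
s=sensors.state();print(s['position'],s['ee_rot'],s['joint_pos'],s['width']);R=Ro.from_euler('xyz',s['ee_rot'],degrees=True).as_matrix();print(R.round(3))
E
```

```text
time_s: 8.05
position: [0.5605, -0.0421, 0.1943]
ee_rot: [179.7, 0.1, 177.4]
wrist_force: [0.7, 0.6, 0.3]
width: 0.999
time_s: 8.63
position: [0.5599, -0.0419, 0.1903]
ee_rot: [-179.9, -35.2, 177.2]
wrist_force: [-0.8, 0.3, 0.8]
width: 0.999
[ 0.55987521 -0.04188926  0.19025073] [-179.88558874  -35.1976977   177.17518456] [ -13.10412544   38.0336932    63.24894979   -6.55466266  113.32579033
 -101.03657818] 0.9989348843233216
[[-0.816  0.048 -0.576]
 [ 0.04   0.999  0.026]
 [ 0.576 -0.002 -0.817]]
```

```bash
python3 -m creep '[[-10,0,-25,0,0,0.014,91.9],[-20,0,-50,0,0,0.014,91.9],[-30,0,-75,0,0,0.014,91.9],[-42,0,-101,0,0,0.014,91.9],[-50,0,-112,0,0,0.014,91.9],[-56,1,-121,0,0,0.014,91.9],[-61,1,-128,0,0,0.014,91.9],[-65,1,-134,0,0,0.014,91.9],[-65,1,-134,0,0,0.014,91.9],[-65,1,-134,0,0,0.014,91.9]]';  python3 - <<'E'
from h import *
s=sensors.state();print(s['position'],s['ee_rot'],s['wrist_force'])
im=snap('scene','s10.png'); cv2.imwrite('pics/s10z.png',cv2.resize(im[120:240,190:340,::-1],None,fx=5,fy=5,interpolation=cv2.INTER_CUBIC))
snap('wrist','w10.png')
E
```

```text
time_s: 9.47
position: [0.4954, -0.041, 0.0571]
ee_rot: [-179.9, -35.1, 177.9]
wrist_force: [0.2, 0.5, 0.4]
width: 0.998
[ 0.49544018 -0.04103534  0.05711394] [-179.85240079  -35.08231657  177.94278059] [0.1706874  0.47341183 0.44550672]
```

View pics/s10z.png

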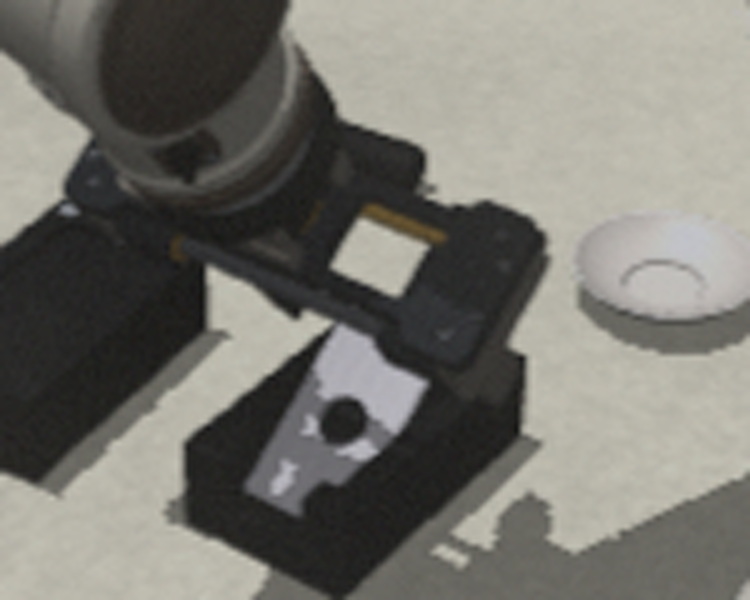

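View pics/w10.png

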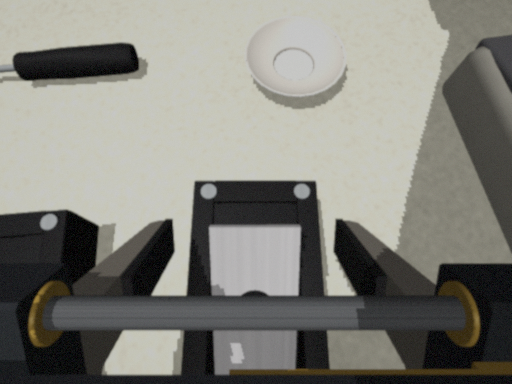

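The jaws straddle the raised end, square and centred, and the plate's upper edge shows at (255,226). I'll close.

```bash
python3 -m creep '[[-1,0,-1.5,0,0,0,75],[-1,0,-1.5,0,0,0,65],[-1,0,-1.5,0,0,0,58],[-1,0,-1.5,0,0,0,50],[-1,0,-1.5,0,0,0,45],[-1,0,-1.5,0,0,0,42],[-1,0,-1.5,0,0,0,42],[-1,0,-1.5,0,0,0,42],[-1,0,-1.5,0,0,0,42],[-1,0,-1.5,0,0,0,42]]' 30;  python3 - <<'E'
from h import *
s=sensors.state();print(s['position'],s['ee_rot'],s['wrist_force'],s['width']*91.9)
snap('wrist','w11.png')
E
```

```text
time_s: 10.4
position: [0.4949, -0.0411, 0.0556]
ee_rot: [-179.8, -35.1, 177.9]
wrist_force: [-0.2, -0.9, -0.6]
width: 0.538
[ 0.49490208 -0.04111761  0.05561944] [-179.84854291  -35.06114811  177.94965132] [-0.19793344 -0.92457944 -0.59117058] 49.40066107691912
```

View pics/w11.png

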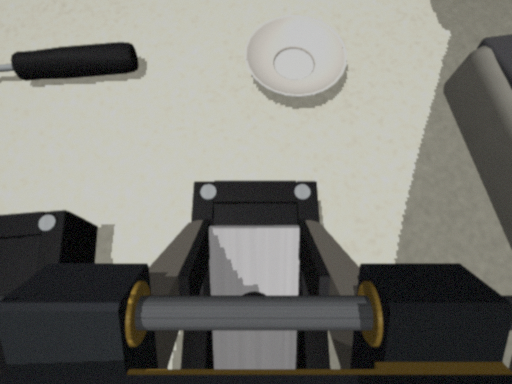

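```bash
python3 -m creep '[[-3,0,3,0,0,0,42],[-5,0,8,0,0,0,42],[-6,0,15,0,0,0,42],[-6,0,30,0,0,0,42],[-6,0,50,0,0,0,42],[-6,0,75,0,0,0,42],[-6,0,100,0,0,0,42],[-6,0,110,0,0,0,42],[-6,0,110,0,0,0,42]]';  python3 - <<'E'
from h import *
s=sensors.state();print(s['position'],s['ee_rot'],s['wrist_force'],s['width']*91.9)
snap('wrist','w12.png');snap('scene','s12.png')
c=nets.tip_of('scene','pan');print([(r['p'],ray('scene',r['xy'],.072)) for r in c[:1]])
r=nets.cut_out('scene','pan');print(len(r))
E
```

```text
time_s: 11.2
position: [0.4908, -0.0416, 0.1691]
ee_rot: [-179.7, -34.7, 177.9]
wrist_force: [-0.2, -0.4, -0.4]
width: 0.539
[ 0.49081256 -0.04159507  0.16905745] [-179.74106552  -34.67046148  177.8896947 ] [-0.20712105 -0.37002168 -0.4268627 ] 49.540380912292555
[(0.62, array([0.52360174, 0.24519157, 0.072     ]))]
1
```

View pics/w12.png

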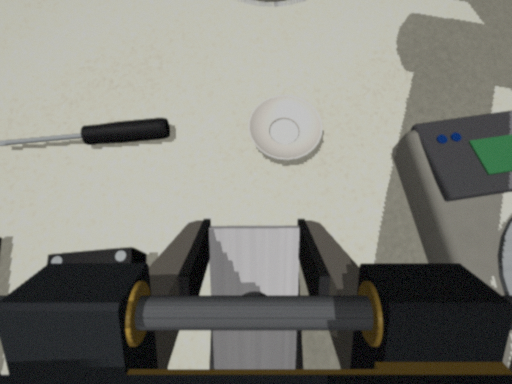

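View pics/s12.png

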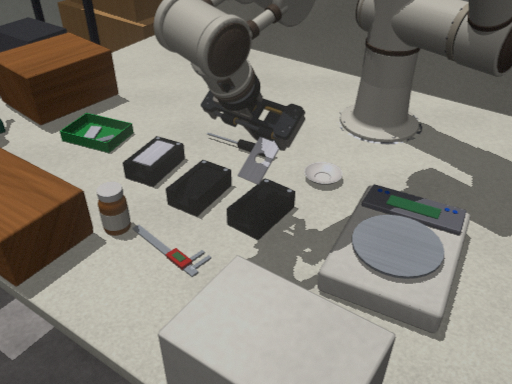

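The plate is held without slipping (plate and pads unchanged in the wrist view), its nest is empty and the plain plate is undisturbed at (154,152). Next I'll measure the pan and level the tool.

```bash
python3 -m creep '[[0,20,10,-0.004,-0.12,0,42],[0,50,20,-0.008,-0.24,0,42],[0,80,20,-0.012,-0.36,0,42],[0,110,20,-0.016,-0.48,0,42],[0,140,20,-0.021,-0.605,0,42],[0,140,20,-0.021,-0.605,0,42],[0,140,20,-0.021,-0.605,0,42]]';  python3 - <<'E'
from h import *
s=sensors.state();print(s['position'],s['ee_rot'],s['wrist_force'],s['width']*91.9)
for n in ['top','scene']:
    c=optics.get_calibration(n); snap(n,n+'13.png')
    for r in nets.cut_out(n,'pan')[:1]:
        m=r['region'].astype(np.uint8); k=max(cv2.findContours(m,0,1)[0],key=cv2.contourArea)[:,0]
        m2=np.zeros_like(m)
        P=pts(c,k+.5,.072)[:,:2]*1000
        (cx,cy),ra=cv2.minEnclosingCircle(P.astype(np.float32)); print(n,r['p'],m.sum(),cx,cy,ra,cv2.fitEllipse(P.astype(np.float32)))
E
```

```text
time_s: 11.98
position: [0.4852, 0.1004, 0.1826]
ee_rot: [-179.9, -0.7, 178.2]
wrist_force: [0.3, -0.1, -0.8]
width: 0.533
[0.48519607 0.10038386 0.18262011] [-179.90506018   -0.7431649   178.15227531] [ 0.34480821 -0.06151348 -0.81724196] 48.98765198031041
top 0.84 2390 467.0064697265625 222.4385223388672 73.67546844482422 ((460.44378662109375, 224.7777099609375), (96.82492065429688, 149.17555236816406), 170.91168212890625)
scene 0.95 14985 528.1539306640625 253.1004638671875 182.0355682373047 ((529.2112426757812, 252.30856323242188), (233.59487915039062, 374.19110107421875), 97.77748107910156)
```

View pics/scene13.png

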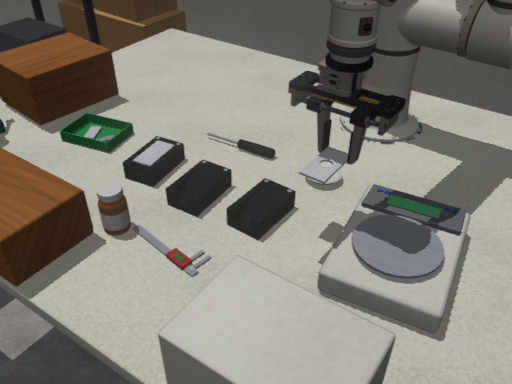

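View pics/top13.png

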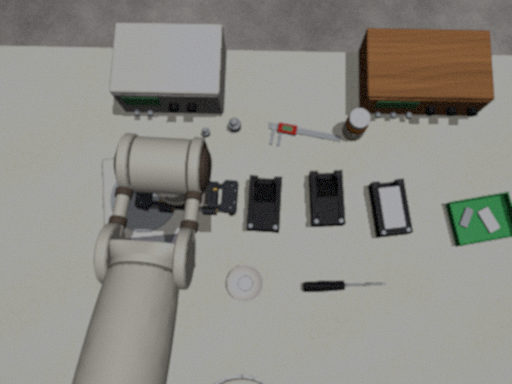

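Run:
```python
from h import *
for n,(u,v),b in [('top',(144,199),(100,150,195,235)),('scene',(398,246),(320,190,480,320))]:
    c=optics.get_calibration(n); im=cv2.GaussianBlur(cv2.imread('pics/%s1.png'%n),(3,3),0)
    print(n,im[v,u],im[v+5,u+10])
    for tol in (8,12,16):
        mk=np.zeros((386,514),np.uint8); cv2.floodFill(im.copy(),mk,(u,v),0,(tol,)*3,(tol,)*3,cv2.FLOODFILL_FIXED_RANGE|cv2.FLOODFILL_MASK_ONLY|(1<<8))
        m=mk[1:-1,1:-1]; k=max(cv2.findContours(m,0,1)[0],key=cv2.contourArea); k=cv2.convexHull(k)[:,0]
        P=(pts(c,k+.5,.072)[:,:2]*1000).astype(np.float32); print(tol,m.sum(),cv2.fitEllipse(P),cv2.minEnclosingCircle(P))
```

```text
top [126 122 119] [127 123 120]
8 3319 ((515.2483520507812, 245.9319610595703), (155.3951416015625, 157.6668243408203), 137.8830108642578) ((515.423095703125, 245.7892303466797), 79.16119384765625)
12 3397 ((515.3883056640625, 245.96063232421875), (157.48472595214844, 159.66876220703125), 132.6575927734375) ((515.5087280273438, 245.60421752929688), 80.45809936523438)
16 3465 ((515.5203247070312, 246.07911682128906), (158.81678771972656, 160.99444580078125), 123.99083709716797) ((515.8179931640625, 245.69174194335938), 80.9411392211914)
scene [122 117 113] [122 117 113]
8 4124 ((521.9413452148438, 249.11544799804688), (153.97535705566406, 156.13673400878906), 37.2414665222168) ((522.236328125, 249.0113067626953), 79.34928131103516)
12 4180 ((521.77001953125, 248.66226196289062), (155.20130920410156, 158.10601806640625), 40.673553466796875) ((520.798583984375, 246.76730346679688), 81.37215423583984)
16 4235 ((521.6182861328125, 249.236572265625), (156.12777709960938, 158.92861938476562), 39.35451889038086) ((523.256591796875, 249.54257202148438), 82.48873138427734)
```

Pan centre is about (0.518, 0.247), correcting each camera by the bias it showed on the plate. I'll move above it and then descend.

```bash
python3 -m creep '[[-2,30,0,0,0.02,0,42],[-5,60,0,0,0.04,0,42],[-7,90,0,0,0.04,0,42],[-9,120,0,0,0.04,0,42],[-9,140,0,0,0.04,0,42],[-9,147,-20,0,0.04,0,42],[-9,147,-40,0,0.04,0,42],[-9,147,-60,0,0.04,0,42],[-9,147,-80,0,0.04,0,42],[-9,147,-92,0,0.04,0,42],[-9,147,-98,0,0.04,0,42],[-9,147,-98,0,0.04,0,42],[-9,147,-98,0,0.04,0,42]]';  python3 - <<'E'
from h import *
s=sensors.state();print(s['position'],s['ee_rot'],s['wrist_force'],s['width']*91.9)
im=snap('scene','s14.png'); cv2.imwrite('pics/s14z.png',cv2.resize(im[160:320,310:490,::-1],None,fx=4,fy=4,interpolation=cv2.INTER_CUBIC))
E
```

```text
time_s: 13.27
position: [0.4805, 0.2449, 0.0862]
ee_rot: [-179.8, -2.9, 177.9]
wrist_force: [-0.5, -0.6, -0.5]
width: 0.535
[0.48054702 0.24491536 0.0861776 ] [-179.82204127   -2.87930504  177.86223256] [-0.45423065 -0.57902079 -0.5156404 ] 49.20888223802178
```

View pics/s14z.png

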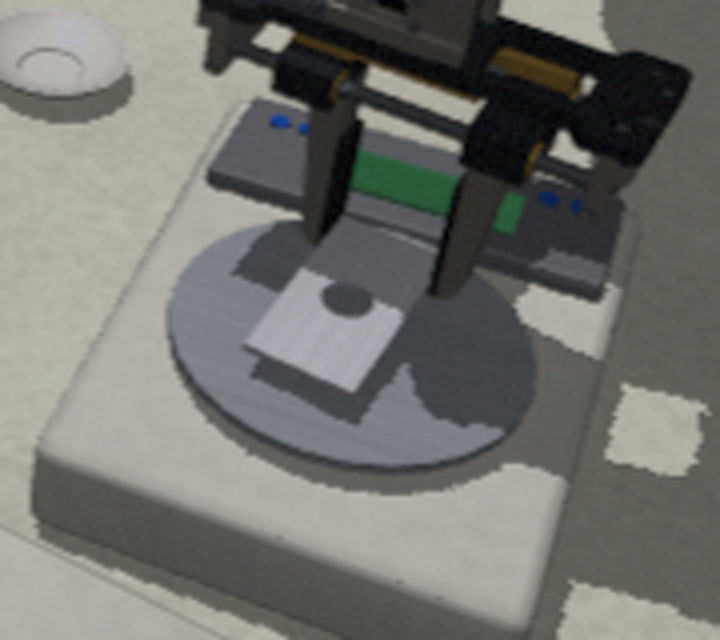

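The plate hangs level over the middle of the pan, with its hole at (347,300) in the crop. I'll correct xy by (-4, +3) mm and lower it.

```bash
python3 -m creep '[[-2,2,-3,0,0,0,42],[-4,3,-6,0,0,0,42],[-4,3,-8,0,0,0,42],[-4,3,-10,0,0,0,42],[-4,3,-11,0,0,0,42],[-4,3,-12,0,0,0,42],[-4,3,-12.5,0,0,0,42],[-4,3,-12.5,0,0,0,42]]';  python3 - <<'E'
from h import *
s=sensors.state();print(s['position'],s['ee_rot'],s['wrist_force'],s['width']*91.9)
im=snap('scene','s15.png'); cv2.imwrite('pics/s15z.png',cv2.resize(im[160:320,310:490,::-1],None,fx=4,fy=4,interpolation=cv2.INTER_CUBIC))
E
```

```text
time_s: 13.98
position: [0.4768, 0.2481, 0.0742]
ee_rot: [-179.8, -2.8, 177.9]
wrist_force: [0.6, 0.3, -0.9]
width: 0.533
[0.47683941 0.24807921 0.07418064] [-179.83743713   -2.81517315  177.8762725 ] [ 0.64104654  0.25918057 -0.88063047] 48.95482174273634
```

View pics/s15z.png

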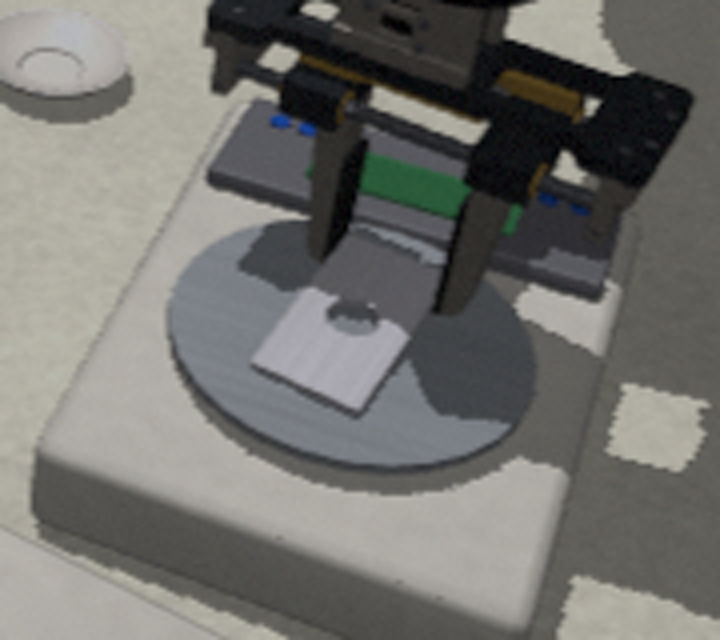

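Run:
```python
from h import *
c=optics.get_calibration('scene')
for k in [(352,316)]: print(pts(c,[310+k[0]/4,160+k[1]/4],.0805), pts(c,[310+352/4,160+342/4],.072))
```

```text
[[0.51998162 0.24772233 0.0805    ]] [[0.5264552  0.25188732 0.072     ]]
```

The hole is within 2 mm of the pan centre, so I release gently.

```bash
python3 -m creep '[[0,0,-1,0,0,0,42],[0,0,-1,0,0,0,42],[0,0,-1,0,0,0,51],[0,0,-1,0,0,0,54],[0,0,-1,0,0,0,60],[0,0,-1,0,0,0,75],[0,0,-1,0,0,0,85],[0,0,-1,0,0,0,85],[0,0,10,0,0,0,85],[0,0,30,0,0,0,85],[0,0,60,0,0,0,85],[0,0,100,0,0,0,85],[-20,0,120,0,0,0,85],[-60,-30,120,0,0,0,85],[-100,-60,120,0,0,0,85],[-100,-90,120,0,0,0,85],[-100,-120,120,0,0,0,85],[-100,-150,120,0,0,0,85],[-100,-150,120,0,0,0,85]]';  python3 - <<'E'
from h import *
s=sensors.state();print(s['position'],s['ee_rot'],s['wrist_force'],s['width']*91.9)
im=snap('scene','s16.png'); cv2.imwrite('pics/s16z.png',cv2.resize(im[110:320,130:490,::-1],None,fx=2.2,fy=2.2,interpolation=cv2.INTER_CUBIC))
r=nets.tip_of('scene','drilled_center'); print([(q['p'],ray('scene',q['xy'],.074)) for q in r[:2]])
snap('top','top16.png'); r=nets.tip_of('top','drilled_center'); print([(q['p'],ray('top',q['xy'],.074)) for q in r[:2]])
r=nets.tip_of('top','plain_center'); print([(q['p'],ray('top',q['xy'],.0425)) for q in r[:2]])
E
```

```text
time_s: 15.62
position: [0.3771, 0.0945, 0.1954]
ee_rot: [-179.7, -2.7, 177.6]
wrist_force: [0.1, 0.2, 0.1]
width: 0.927
[0.37712144 0.0944736  0.19535129] [-179.72539446   -2.68248431  177.60011001] [0.14752368 0.24862923 0.13422473] 85.21886960946517
[(0.74, array([0.52405477, 0.24776398, 0.074     ]))]
[(0.87, array([0.51798967, 0.25333157, 0.074     ]))]
[(0.83, array([ 0.51197413, -0.35393995,  0.0425    ]))]
```

View pics/s16z.png

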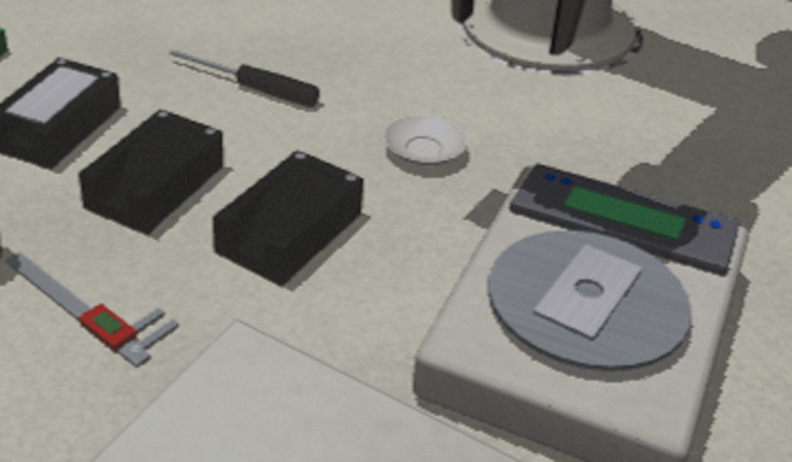

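View pics/top16.png

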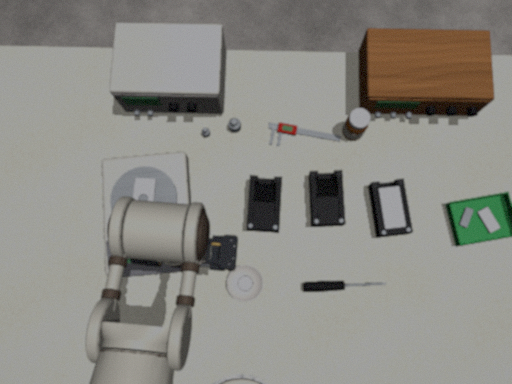

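The plate lies flat in the middle of the pan. In the crop its hole is at (589,289) and the pan centre at about (590,297). The plain plate is still in its nest and the gripper is clear.

```bash
python3 -c "
from station import ticket; print(ticket.job_done())"
```

```text
the job is handed in; nothing more can be done
None
```

The job is done and handed in at about 15.7 s of robot time. I pressed down the drilled plate's free end with one finger, and it stayed tipped with its other end up. I then gripped the raised end across its width, levelled it, and released it from a few mm above the middle of the balance pan.

- **Drilled plate:** in the last scene picture it lies flat, with its hole about 2–3 mm from the pan centre measured with the same camera. The top view was partly hidden by the arm. The network's point there was about 7–8 mm off, mostly in y, because it marks only the visible part of the plate, so I relied on the scene view.
- **Plain plate:** it is still in its nest, undisturbed.
- **Forces and contact:** every wrist force reading I took stayed under about 2 N. The gripper was open and clear of everything when I handed in.

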